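Set up the bench meter: tilt its display, click the selector to the third stop

TASK

On the bench meter, tilt the display up from its lying position to about 45 degrees, let go of it so that it stands there by itself, and then turn the selector knob clockwise from its off stop by exactly three clicks, without running past the third stop. Finish with the gripper still holding the knob firmly at the third stop, so that it stays put while the reading settles; do not let go. Leave everything else on the bench where it is.

Things in the scene. Friction and masses are not known exactly. Their poses are not given: they have to be found in the camera images.
- meter: bench meter: flat grey case 220 (x, depth) x 340 (y, width) x 75 high, fixed to the bench, placed differently each time; origin at the centre of its underside, x to its rear (away from the robot at yaw 0), y to its left, z up. The tilting display lies on the left half of its top, the selector knob stands on the right half; hinge cheeks at the display's rear corners rise 13 above the top
- display (a joint): tilt of the display about its rear edge, rad: 0 lying flat, 0.785 = 45 degrees, limit 1.75; starts between 0 and 0.2. Its front edge rises and swings to the rear (right-hand turn about the meter's +y). The hinge is stiff: the display stays wherever it is left and takes about 4 to 6 N at the bar to raise
- display_hinge (a point): point on the display's hinge axis (along the meter's y), mid-width, at the underside of the display's rear edge, 77 above the bench; its axes turn with the display (at tilt 0: x to the rear, y left, z up). The display is a plate 150 (x) x 104 (y) x 12 thick reaching forward from here
- display_bar (a point): centre of the display's pull bar: round steel bar, diameter 12, 90 long along the meter's y, near the front edge, 30 above the display's upper face, on two end posts 10 thick with 74 clear between them. It lies 134 in front of and 42 above the hinge point in the display's own axes; its axes turn with the display
- selector (a joint): turn of the selector knob, rad, growing clockwise seen from above: 0 at the off stop, where it starts and can go no farther anticlockwise; eight click stops (off included) 24 degrees (0.419 rad) apart, so the third stop after off is 1.257. Between stops it resists with up to about 0.14 N m, then snaps on by itself into the next stop
- selector_grip (a point): on the knob's vertical axis, 26 above its underside, 103 above the bench: grip here. Knob: disc 44 across, 8 high, with an upright grip bar 44 long (this point's x), 14 thick (its y), top 40 above the underside. White line on the bar: pointer end (-x); white ticks on the panel: stops, the broad one off. At off the bar stands 0.628 rad anticlockwise of the meter's x; the point turns with the knob
- spool: loose bystander, to be left alone; metal solder spool 48 in diameter, 38 high, standing on the meter's top behind the knob; origin at the centre of its underside
- pot: loose bystander, to be left alone; white pot 60 in diameter, 62 high, on the bench just in front of the bench meter; origin at the centre of its underside
- screwdriver: loose bystander, to be left alone; screwdriver 160 long lying on the bench just in front of the bench meter; origin at its middle, underneath
- handmeter: loose bystander, to be left alone; handheld meter 150 x 75 x 34 lying on the bench to the left; origin at the centre of its underside
- pliers: loose bystander, to be left alone; pliers about 160 long, 14 high, lying on the bench to the right; origin at the pivot, underneath
- breadboard: loose bystander, to be left alone; white breadboard 160 x 55 x 9 with two chips, on the bench to the right; origin at the centre of its underside
- cleaner: loose bystander, to be left alone; round steel tin 80 in diameter, 36 high, with brass wool bulging 22 above it, on the bench to the left; origin at the centre of its underside

How it is judged (in metres and radians):
On the way, in this order (a step that is already met when the one before it is completed fails the run):
1. the display stands by itself at 45 degrees, give or take 12, out of the gripper, with the selector still off (value of joint display between 0.576 and 0.995 rad and contact force between each of the arm, the fingers and display below 0.1 N and value of joint selector below 0.15 rad), for 0.3 s.
2. the selector is gripped and reaches its first stop (value of joint selector above 0.3 rad and contact force between the fingers and selector above 1 N).
3. the selector rests in its third stop, gripped (value of joint selector between 1.137 and 1.377 rad and contact force between the fingers and selector above 3 N), for 0.2 s.
At the end, for the whole second after the job is handed in: The display stands untouched at 45 degrees (within 12), the selector rests in its third stop (within 7 degrees of 72 degrees from off), and the fingers are still gripping its bar (over 3 N, TCP within 28 mm of the grip point) (all of step 3 and value of joint display between 0.576 and 0.995 rad and velocity of joint selector between -0.1 and 0.1 rad/s and distance between the grasp point and selector_grip below 0.028 m and contact force between each of the arm, the fingers and display below 0.1 N); the arm keeps its last pose, push and grip.
It fails at once if the selector runs past the third stop (over halfway to the fourth) (value of joint selector above 1.467 rad).
It fails at once if a bystander is shifted by more than 25 mm (distance of any of spool, pot, screwdriver, handmeter, pliers, breadboard, cleaner from where it was at the start of the episode above 0.025 m).
It also fails if it takes over 51 s, if anything falls off the work surface, if the arm or the gripper's body presses on something with over 40 N, if the wrist force passes 120 N, or if a joint passes its speed limit or range.

ROBOT

A 7-joint arm with a two-finger parallel gripper is mounted at the origin on the work surface. World frame = base frame: x ahead of the robot, y to its left, z up, the work surface at z = 0. Lengths are in m, angles in degrees, forces in N, time in s.
With the tool pointing down it reaches from about 0.425 to 0.95 m from the base axis. Payload 4.7 kg.
Tool frame: the origin (TCP) lies between the finger pads, 19 mm behind the fingertips; this is the grasp point; z points along the fingers, y is the line along which they close (so a half turn about z gives the same grasp; the last joint's range is limited). The gripper opens to 87 mm and grips with 3 to 60 N. Pads are 19 mm wide; open, the fingers measure 117 mm over their backs; the gripper's body (75 mm by 190 mm) begins 51 mm behind the grasp point.
Start: joints at [71.74, 26.849, -2.785, 87.806, 1.381, 65.374, -4.715], TCP at [0.193, -0.647, 0.241] pointing down, gripper open.
Joint ranges: [-148.3, 148.3], [-19.14, 114.17], [-79.39, 73.82], [5.75, 140.21], [-59.74, 239.74], [12.07, 113.84], [-152.46, 152.46]. Speed limits (degrees/s): [147.25, 147.25, 180, 180, 180, 180, 180].

INTERFACE

Orientations are given as a 3x3 rotation matrix whose columns are the frame's x, y, z axes.
In Python, from workcell import robot gives the robot as it stands.
- The arm moves only by the shell command python3 -m jog 'ROWS' [OPENING] [FORCE]. ROWS is rows parted by semicolons, their numbers by spaces, 1 to 5 of them, each of 4 numbers: dx, dy, dz in m, then a turn about the tool's z in degrees; each row shifts and turns the commanded pose from where the row before left it, along the tool's axes as they then stand; what a row does not reach is not made up. A row lasts 1/12 s, in which the tool goes at most 0.0417 m and 7.16 degrees, less where a joint would pass 70% of its speed; a pose out of reach is approached as far as the arm can. OPENING is the opening from 0.0 (shut) to 1.0 (fully open), set as the command begins (- or left out keeps the last). The fingers move at their own pace and stop on an object; FORCE is the grip in N (left out, the last holds). Time passes only in rows, so rows that do not move let the fingers close. It prints the time, the measured TCP pose, the force, the opening and the grip force at its end.
- robot.read_state(): the state, without advancing time (a new reading comes with each control period).
- robot.snapshot(name): name is "scene" or "top" or "wrist"; returns the picture (420x560x3 uint8, red, green, blue); there is no depth.
- robot.camera_info(name): a dict with "fx", "fy", "cx", "cy" (pixels), "dist_coeffs" ([k1, k2, p1, p2, k3] as OpenCV has them; the pictures are not rectified), "T" (4x4, takes a point from camera to world coordinates). Camera axes: x right, y down, z forward; pixel columns grow to the right and rows downward; lengths in m; the calibration is good to about 2 mm. A picture is of the moment at which its call begins: read the wrist's pose just before it. camera_info takes no time and is no camera call; for the wrist camera it gives the pose at the moment of the call.
- robot.hand_in(): hands the job in; it is judged then, once.
The state is a dict: "time_s": time; "joint_pos": joint angles; "dq": joint speeds; "tau": joint torques, N m; "ee_pos": TCP position; "tool_rot": TCP orientation; "ft_force": force on the tool from outside, world axes, zero at the start; "ft_torque": the same for the moment, N m; "gripper_width": opening from 0.0 (shut) to 1.0 (fully open); "finger_force": force on a finger pad.
Only numpy, scipy, OpenCV 4.12 (cv2) and the standard library are available. Lean on these libraries where they do the work, as an engineer would, in place of code of your own. Each camera call takes 0.05 s, during which the arm holds its last target. There are 200 camera calls.

## Working session

There is one attempt and no reset: what is moved stays moved. The work goes in short steps, Python scripts to look and compute and a shell command to move; the robot and the scene stay as the last step left them, time stands still between calls to the robot, and variables do not carry over. Pictures are saved under pics/ and viewed, at most 10 in all, crops included, and the job is handed in when it is done.

```bash
mkdir -p pics; python3 - <<'E'
from workcell import robot
import cv2,numpy as np
for n in ("scene","top"):
    im=robot.snapshot(n); cv2.imwrite(f"pics/{n}0.png",im[:,:,::-1])
    c=robot.camera_info(n); print(n,c["fx"],c["fy"],c["cx"],c["cy"],c["dist_coeffs"]);print(np.round(c["T"],3))
s=robot.read_state();print(s["ee_pos"],np.round(s["tool_rot"],3),s["time_s"],s["gripper_width"])
E
```

```text
scene 413.0687202355866 413.0687202355866 277.75461759567753 210.5903858447187 [-0.03452889  0.          0.          0.          0.        ]
[[-0.675  0.615 -0.408  1.042]
 [ 0.738  0.555 -0.385  0.43 ]
 [-0.01  -0.561 -0.828  1.049]
 [ 0.     0.     0.     1.   ]]
top 418.1277952377316 418.1277952377316 278.03419201471075 202.0504036646928 [0.01813842 0.         0.         0.         0.        ]
[[-0.009 -0.995  0.101  0.419]
 [-1.     0.006 -0.026  0.003]
 [ 0.025 -0.101 -0.995  1.45 ]
 [ 0.     0.     0.     1.   ]]
[ 0.19278038 -0.64636413  0.24028943] [[ 0.958  0.286 -0.001]
 [ 0.286 -0.958  0.002]
 [-0.    -0.002 -1.   ]] 0.1 1.0045932182405362
```

View pics/scene0.png

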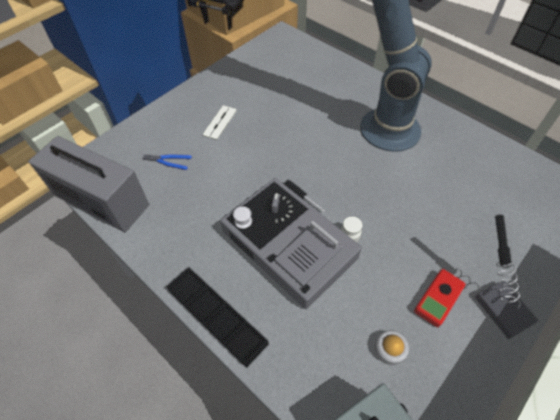

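View pics/top0.png

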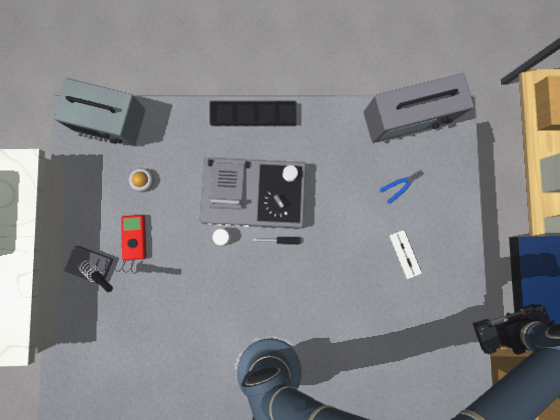

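The scene view shows the meter at about (290,240) with the bar at (323,233) and knob at (277,203). The top view shows the meter at (253,193), bar at (225,202), knob at (278,201), spool at (290,173), pot at (221,237) and screwdriver at (280,240). Next I'll enlarge both.

```bash
python3 - <<'E'
import cv2
a=cv2.imread("pics/top0.png")[145:245,190:320];cv2.imwrite("pics/topc.png",cv2.resize(a,None,fx=6,fy=6,interpolation=cv2.INTER_CUBIC))
a=cv2.imread("pics/scene0.png")[175:305,215:370];cv2.imwrite("pics/scenec.png",cv2.resize(a,None,fx=4.5,fy=4.5,interpolation=cv2.INTER_CUBIC))
E
```

```text
(no output)
```

View pics/topc.png

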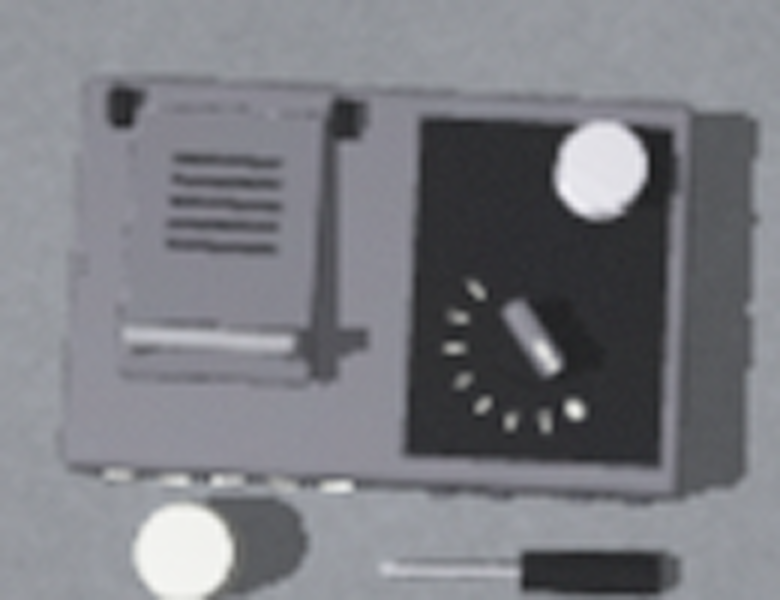

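View pics/scenec.png

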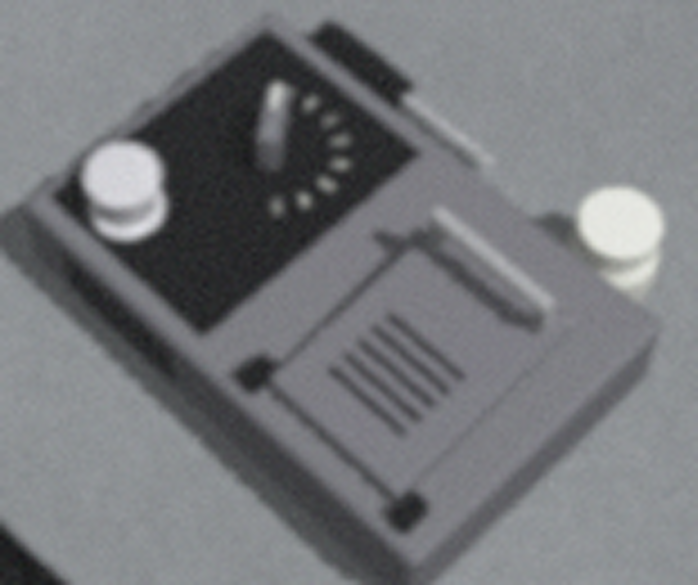

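The top crop shows bar ends at (125,338) and (296,343), knob bar ends at (512,305) and (553,370), and case corners at (90,80), (690,105), (680,495) and (65,465). In the scene crop the bar ends are at (438,212) and (550,305), the knob bar at (280,88) to (270,150), and corners at (35,195), (270,18) and (660,330).

```bash
cat > h.py <<'E'
from workcell import robot
import cv2,numpy as np
def ray(c,uv):
    K=np.array([[c["fx"],0,c["cx"]],[0,c["fy"],c["cy"]],[0,0,1]]);T=np.array(c["T"])
    p=cv2.undistortPoints(np.array([[uv]],float),K,np.array(c["dist_coeffs"]))[0,0]
    d=T[:3,:3]@np.array([p[0],p[1],1]);return T[:3,3],d/np.linalg.norm(d)
def plane(c,uv,z):
    o,d=ray(c,uv);return o+d*(z-o[2])/d[2]
def tri(rs):
    A=sum(np.eye(3)-np.outer(d,d) for o,d in rs);b=sum((np.eye(3)-np.outer(d,d))@o for o,d in rs)
    x=np.linalg.solve(A,b);return x,max(np.linalg.norm((np.eye(3)-np.outer(d,d))@(x-o)) for o,d in rs)
E
python3 - <<'E'
from h import *
np.set_printoptions(precision=4,suppress=True)
t=robot.camera_info("top");s=robot.camera_info("scene")
ft=lambda p:((p[0]+.5)/6-.5+190,(p[1]+.5)/6-.5+145)
fs=lambda p:((p[0]+.5)/4.5-.5+215,(p[1]+.5)/4.5-.5+175)
for n,a,b in [("barL",(125,338),(550,305)),("barR",(296,343),(438,212)),("knobPtr",(555,372),(280,86)),("cornRR",(690,105),(35,195)),("cornFR",(680,495),(270,18)),("cornFL",(65,465),(660,330))]:
    print(n,*tri([ray(t,ft(a)),ray(s,fs(b))]))
C=[plane(t,ft(p),.075) for p in [(90,80),(690,105),(680,495),(65,465)]]
print("corners",np.array(C),np.mean(C,0))
P=[plane(t,ft(p),.117) for p in [(512,305),(553,370)]];print("knob",np.array(P),np.mean(P,0))
for n,p,z in [("spool",(600,170),.113),("pot",(184,550),.062)]:print(n,plane(t,ft(p),z))
E
```

```text
barL [0.5585 0.1819 0.1282] 0.0014027766461282714
barR [0.5543 0.0933 0.129 ] 0.00030933547938547554
knobPtr [ 0.5399 -0.0447  0.1137] 0.0006166499623293275
cornRR [ 0.6889 -0.1197  0.082 ] 0.0024502083891628727
cornFR [ 0.4754 -0.1146  0.063 ] 8.952460642150303e-05
cornFL [0.4947 0.2236 0.0642] 0.0004907824447556298
corners [[ 0.7071  0.2106  0.075 ]
 [ 0.6919 -0.1223  0.075 ]
 [ 0.4749 -0.1135  0.075 ]
 [ 0.4939  0.2223  0.075 ]] [0.592  0.0493 0.075 ]
knob [[ 0.5754 -0.0214  0.117 ]
 [ 0.5403 -0.043   0.117 ]] [ 0.5579 -0.0322  0.117 ]
spool [ 0.649  -0.0696  0.113 ]
pot [0.4474 0.1589 0.062 ]
```

```bash
python3 -m jog '0 0 0 -7;0 0 0 -7;0 0 0 -7;0 0 0 -7;0 0 0 -7' 1.0; python3 -m jog '0 0 0 -7;0 0 0 -7;0 0 0 -7;0 0 0 -7;0 0 0 -7'
```

```text
time_s: 0.52
ee_pos: [0.1928, -0.6465, 0.2406]
tool_rot: [[0.616, 0.787, -0.0], [0.787, -0.616, 0.001], [0.001, -0.001, -1.0]]
ft_force: [-0.4, -0.2, 0.5]
gripper_width: 1.0
finger_force: 0.0
time_s: 0.93
ee_pos: [0.1927, -0.6466, 0.2407]
tool_rot: [[0.053, 0.999, -0.0], [0.999, -0.053, 0.001], [0.001, -0.0, -1.0]]
ft_force: [0.4, -0.4, 0.1]
gripper_width: 1.0
finger_force: 0.0
```

```bash
R='0.03 0.025 0 0'; python3 -m jog '0.03 0.025 0 0;0.03 0.025 0 0;0.03 0.025 0 0;0.03 0.025 0 0;0.03 0.025 0 0' | sed -n 2p
python3 -m jog '0.03 0.025 0 0;0.03 0.025 0 0;0.03 0.025 0 0;0.03 0.025 0 0;0.03 0.025 0 0' | sed -n 2p
python3 -m jog '0.035 0.005 0 0;0.035 0.005 0 0;0.035 0.005 0 0;0.035 0.005 0 0;0.035 0.005 0 0' | sed -n 2p
python3 -m jog '0.035 0.005 0 0;0.035 0.005 0 0;0.035 0.005 0 0;0.035 0.005 0 0;0.035 0.005 0 0' | sed -n 2p
python3 - <<'E'
from h import *
s=robot.read_state();print(s["ee_pos"],np.round(s["tool_rot"],3))
c=robot.camera_info("wrist");im=robot.snapshot("wrist");cv2.imwrite("pics/w1.png",im[:,:,::-1])
np.save("w1.npy",c,allow_pickle=True);print(np.round(c["T"],3),c["fx"],c["dist_coeffs"])
E
```

```text
ee_pos: [0.3273, -0.5029, 0.2409]
ee_pos: [0.4609, -0.3606, 0.241]
ee_pos: [0.4953, -0.1872, 0.2409]
ee_pos: [0.5306, -0.0143, 0.241]
[ 0.5306499  -0.01425895  0.24102894] [[ 0.06   0.998 -0.   ]
 [ 0.998 -0.06  -0.   ]
 [-0.    -0.    -1.   ]]
[[ 0.998 -0.057 -0.018  0.535]
 [-0.06  -0.955 -0.291  0.066]
 [-0.001  0.292 -0.956  0.385]
 [ 0.     0.     0.     1.   ]] 330.1822305604173 [-0.07236549  0.          0.          0.          0.        ]
```

View pics/w1.png

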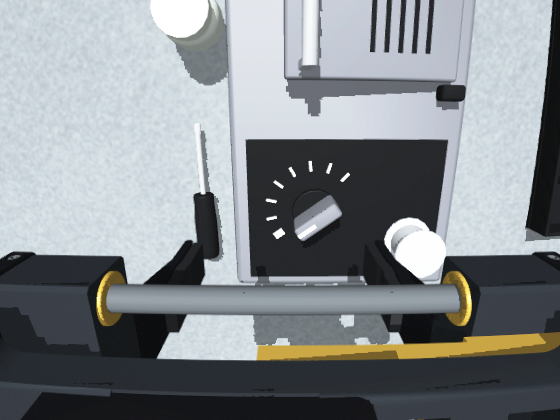

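The wrist view shows the knob at about (318,217) with its pointer toward the broad tick at (279,234). The bar's right end is at (311,62), the spool at (420,250) and the screwdriver at (205,190). Next I'll take a second wrist position for parallax.

```bash
python3 -m jog '0.035 0.005 0 0;0.035 0.005 0 0;0 0 0 0' | sed -n 2p
python3 - <<'E'
from h import *
c=robot.camera_info("wrist");im=robot.snapshot("wrist");cv2.imwrite("pics/w2.png",im[:,:,::-1])
np.save("w2.npy",c,allow_pickle=True)
b=im[:,:,::-1]; a=cv2.imread("pics/w1.png")[180:260,255:365]
A=cv2.resize(a,None,fx=3.6,fy=3.6,interpolation=cv2.INTER_CUBIC)
out=np.zeros((420,800,3),np.uint8);out[:,:400]=b[:,150:550];out[:288,400:796]=A
cv2.imwrite("pics/w2c.png",out)
E
```

```text
ee_pos: [0.5451, 0.0618, 0.2417]
```

View pics/w2c.png

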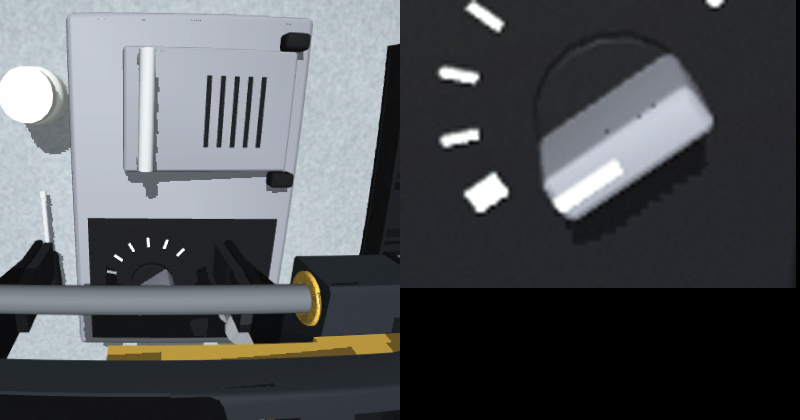

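The w2 picture shows the whole bar from (297,47) to (297,171). The w1 crop gives the knob's top face corners (145,185), (175,220), (312,122) and (285,85) at 3.6×, with its centre near (318.6,222.4) in the image.

```bash
python3 - <<'E'
from h import *
np.set_printoptions(precision=4,suppress=True)
w1=np.load("w1.npy",allow_pickle=True).item();w2=np.load("w2.npy",allow_pickle=True).item()
t=robot.camera_info("top");s=robot.camera_info("scene")
ft=lambda p:((p[0]+.5)/6-.5+190,(p[1]+.5)/6-.5+145)
fs=lambda p:((p[0]+.5)/4.5-.5+215,(p[1]+.5)/4.5-.5+175)
fw=lambda p:((p[0]+.5)/3.6-.5+255,(p[1]+.5)/3.6-.5+180)
print("barR",*tri([ray(w2,(297,170)),ray(t,ft((296,343))),ray(s,fs((438,212)))]),*tri([ray(w2,(297,170)),ray(w1,(311,65))]))
print("barL",*tri([ray(w2,(297,47)),ray(t,ft((125,338))),ray(s,fs((550,305)))]))
kt=ft((533,338));kw=fw((229,153))
print("knob",*tri([ray(w1,kw),ray(t,kt)]),plane(w1,kw,.117))
k=np.array([plane(w1,fw(p),.117) for p in[(145,185),(175,220),(312,122),(285,85)]]);print(k,k.mean(0))
d=(k[2]+k[3]-k[0]-k[1])/2;print(np.degrees(np.arctan2(d[1],d[0])),np.linalg.norm(d),np.linalg.norm(k[0]-k[1]))
E
```

```text
barR [0.5555 0.0931 0.1306] 0.0019493087788076404 [0.557  0.0921 0.1302] 0.00017869064873385978
barL [0.5594 0.182  0.1295] 0.002019470283535526
knob [ 0.5581 -0.0324  0.121 ] 0.0009672401782965281 [ 0.5595 -0.034   0.117 ]
[[ 0.5389 -0.041   0.117 ]
 [ 0.5458 -0.0506  0.117 ]
 [ 0.5795 -0.0273  0.117 ]
 [ 0.5732 -0.0177  0.117 ]] [ 0.5593 -0.0342  0.117 ]
34.42666366537864 0.041219806348151776 0.011823157678668737
```

```bash
python3 -m jog '0.038 0.004 0 0;0.038 0.004 0 0;0 0 0.02 0;0 0 0.035 0;0 0 0 0' 0.7; python3 -m jog '0 0 0 0'|sed -n 2p
```

```text
time_s: 3.37
ee_pos: [0.5539, 0.1263, 0.1805]
tool_rot: [[0.059, 0.998, -0.011], [0.998, -0.059, -0.004], [-0.004, -0.011, -1.0]]
ft_force: [-1.4, -1.0, -0.8]
gripper_width: 0.738
finger_force: 0.0
ee_pos: [0.5564, 0.1269, 0.1847]
```

```bash
python3 -m jog '0.01 0.001 0.012 0;0 0 0.016 0;0 0 0.016 0;0 0 0.005 0;0 0 0 0'
```

```text
time_s: 3.87
ee_pos: [0.5593, 0.1376, 0.1375]
tool_rot: [[0.061, 0.998, -0.0], [0.998, -0.061, -0.001], [-0.001, -0.0, -1.0]]
ft_force: [-0.0, -0.8, 0.3]
gripper_width: 0.702
finger_force: 0.0
```

```bash
python3 -m jog '0 0 0 0;0 0 0 0;0 0 0 0;0 0 0 0;0 0 0 0' 0 15;python3 -m jog '0 0 0 0;0 0 0 0;0 0 0 0'
```

```text
time_s: 4.28
ee_pos: [0.5594, 0.1389, 0.1378]
tool_rot: [[0.059, 0.998, 0.001], [0.998, -0.059, 0.0], [0.0, 0.001, -1.0]]
ft_force: [0.8, -0.4, 0.0]
gripper_width: 0.406
finger_force: 0.0
time_s: 4.53
ee_pos: [0.5591, 0.1389, 0.1373]
tool_rot: [[0.059, 0.998, 0.0], [0.998, -0.059, -0.0], [-0.0, 0.0, -1.0]]
ft_force: [-0.1, 0.5, -0.3]
gripper_width: 0.178
finger_force: 0.0
```

```bash
python3 -m jog '0 0 0 0;0 0 0 0;0 0 0 0' | tail -3; python3 -m jog '0 0.0055 -0.011 0;0 0.0055 -0.011 0;0 0.006 -0.0085 0;0 0.006 -0.0085 0;0 0 0 0'
```

```text
ft_force: [-1.9, -0.7, 0.8]
gripper_width: 0.13
finger_force: 15.0
time_s: 5.2
ee_pos: [0.5815, 0.1376, 0.1773]
tool_rot: [[0.06, 0.998, -0.002], [0.998, -0.06, -0.001], [-0.001, -0.002, -1.0]]
ft_force: [-6.3, -0.7, 6.6]
gripper_width: 0.13
finger_force: 15.0
```

```bash
python3 -m jog '0 0.007 -0.008 0;0 0.0075 -0.008 0;0 0.008 -0.0065 0;0 0.008 -0.0065 0;0 0 0 0'; python3 -m jog '0 0.006 -0.004 0;0 0.006 -0.003 0;0 0 0 0;0 0 0 0'
```

```text
time_s: 5.62
ee_pos: [0.6127, 0.1359, 0.2065]
tool_rot: [[0.06, 0.998, -0.001], [0.998, -0.06, -0.0], [-0.0, -0.001, -1.0]]
ft_force: [-3.9, -0.8, 7.7]
gripper_width: 0.131
finger_force: 15.0
time_s: 5.95
ee_pos: [0.6238, 0.1353, 0.2134]
tool_rot: [[0.059, 0.998, -0.002], [0.998, -0.059, -0.0], [-0.001, -0.001, -1.0]]
ft_force: [-6.7, 0.0, 5.6]
gripper_width: 0.13
finger_force: 15.0
```

```bash
python3 -m jog '0 0 0 0;0 0 0 0;0 0 0 0' 0.25 | tail -3; python3 -m jog '0 0 -0.008 0;0 0 -0.015 0;0 0 -0.03 0;0 0 -0.03 0;0 0 0 0'
python3 - <<'E'
from h import *
a=robot.snapshot("scene")[165:305,215:375,::-1];b=robot.snapshot("top")[135:245,190:320,::-1]
np.save("s.npy",0)
o=np.zeros((420,800,3),np.uint8);A=cv2.resize(a,(400,350));B=cv2.resize(b,(400,338));o[:350,:400]=A;o[:338,400:]=B
cv2.imwrite("pics/up.png",o)
E
```

```text
ft_force: [0.0, -0.4, -0.5]
gripper_width: 0.231
finger_force: 0.0
time_s: 6.62
ee_pos: [0.6277, 0.1365, 0.3027]
tool_rot: [[0.06, 0.998, 0.012], [0.998, -0.06, 0.003], [0.004, 0.012, -1.0]]
ft_force: [0.3, 0.5, 0.7]
gripper_width: 0.252
finger_force: 0.0
```

View pics/up.png

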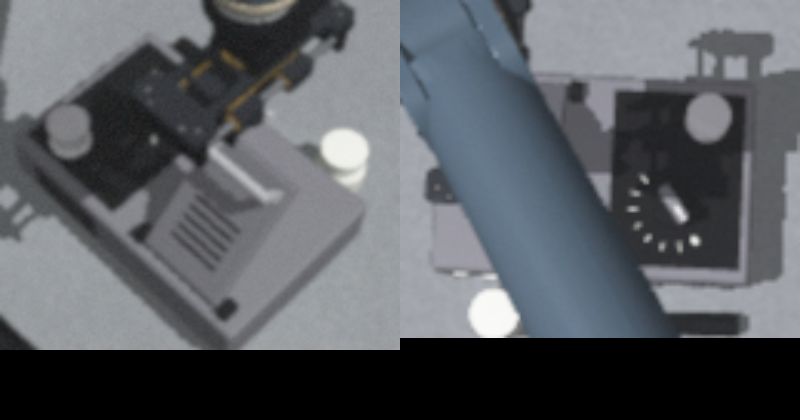

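The display now stands tilted: in the scene half the bar is at (245,175), clear of the gripper, and in the top half the knob at (675,203) is still pointing at off. Next I'll turn and move over to the knob.

```bash
python3 -m jog '0 0 0 6.7;0 0 0 6.7;0 0 0 6.7;0 0 0 6.7;0 0 0 0' 0.6|sed -n 2p; python3 -m jog '0 0 0 6.7;0 0 0 6.7;0 0 0 6.7;0 0 0 6.7;0 0 0 0'; python3 - <<'E'
from h import *
s=robot.read_state();print(s["joint_pos"]);print(s["tool_rot"].T@(np.array([.559,-.0335,.13])-s["ee_pos"]))
E
```

```text
ee_pos: [0.6242, 0.1345, 0.2941]
time_s: 7.55
ee_pos: [0.6243, 0.1346, 0.2944]
tool_rot: [[0.838, 0.545, -0.001], [0.545, -0.838, -0.001], [-0.001, 0.0, -1.0]]
ft_force: [0.1, 1.1, -0.0]
gripper_width: 0.597
finger_force: 0.0
[  1.97275639  23.29306593 -24.9774755   88.18252594  10.20763448
  70.86097512 -81.53310109]
[-0.14617696  0.10531923  0.16466356]
```

```bash
python3 -m jog '-0.0292 0.021 0 0;-0.0292 0.021 0 0;-0.0292 0.021 0 0;-0.0292 0.021 0 0;-0.0292 0.021 0 0'|sed -n 2p; for i in 1 2 3 4 5; do python3 -m jog '0 0 0 -7;0 0 0 -7;0 0 0 -7;0 0 0 -7;0 0 0 -7'|sed -n 2p; done; python3 -m jog '0 0 0 -5;0 0 0 0;0 0 0 0'; python3 - <<'E'
from h import *
s=robot.read_state();print(s["joint_pos"]);print(s["tool_rot"].T@(np.array([.559,-.0335,.13])-s["ee_pos"]))
c=robot.camera_info("wrist");im=robot.snapshot("wrist");cv2.imwrite("pics/w3.png",im[:,:,::-1]);np.save("w3.npy",c,allow_pickle=True)
E
```

```text
ee_pos: [0.5582, -0.0342, 0.2947]
ee_pos: [0.559, -0.0329, 0.2948]
ee_pos: [0.559, -0.0328, 0.2948]
ee_pos: [0.559, -0.0328, 0.2948]
ee_pos: [0.559, -0.0328, 0.2949]
ee_pos: [0.5591, -0.0328, 0.2949]
time_s: 10.3
ee_pos: [0.5591, -0.0329, 0.2949]
tool_rot: [[-0.838, -0.545, -0.001], [-0.545, 0.838, 0.0], [0.0, 0.001, -1.0]]
ft_force: [0.5, 0.4, 0.2]
gripper_width: 0.6
finger_force: 0.0
[ 41.73083512  22.23742571 -55.82551383  97.51722786  19.35302927
  70.64217223 104.38129764]
[ 0.00037886 -0.00056396  0.16487899]
```

View pics/w3.png

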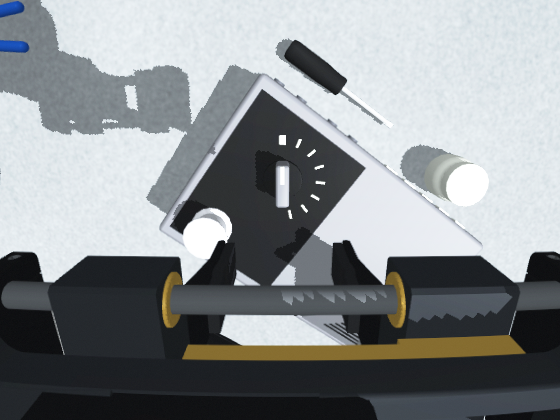

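The knob bar stands upright in the image at (282,162–208), square to the closing line, and it is still at off. The spool is at (207,232) and the pot at (465,183).

```bash
python3 - <<'E'
from h import *
w1=np.load("w1.npy",allow_pickle=True).item();w3=np.load("w3.npy",allow_pickle=True).item()
im=cv2.imread("pics/w3.png");m=(im[150:220,262:302].min(2)>110);ys,xs=np.nonzero(m);print(xs.min()+262,xs.max()+262,ys.min()+150,ys.max()+150)
u=(xs.mean()+262,ys.mean()+150);print(u,plane(w3,u,.117),tri([ray(w3,u),ray(w1,(318.6,222.4))]))
c=cv2.minAreaRect(np.c_[xs,ys].astype(np.int32));print(c)
E
python3 -m jog '0 0 0.04 0;0 0 0.035 0;0 0 0.025 0;0 0 0.015 0;0 0 0 0'
```

```text
276 301 166 218
(np.float64(282.46666666666664), np.float64(187.79473684210527)) [ 0.55972437 -0.03374803  0.117     ] (array([ 0.55960754, -0.03388554,  0.11791344]), np.float64(7.577679305366571e-05))
((22.200000762939453, 42.099998474121094), (54.07494354248047, 23.71708106994629), 71.56504821777344)
time_s: 10.77
ee_pos: [0.5569, -0.0331, 0.1767]
tool_rot: [[-0.838, -0.545, -0.007], [-0.545, 0.838, 0.0], [0.006, 0.004, -1.0]]
ft_force: [-0.2, 0.0, -0.7]
gripper_width: 0.602
finger_force: 0.0
```

```bash
python3 -m jog '0 0 0.025 0;0 0 0.02 0;0 0 0.01 0;0 0 0 0'; python3 - <<'E'
from h import *
s=robot.read_state();print(s["tool_rot"].T@(np.array([.5596,-.0338,.109])-s["ee_pos"]))
E
```

```text
time_s: 11.1
ee_pos: [0.5585, -0.0328, 0.1242]
tool_rot: [[-0.839, -0.545, -0.003], [-0.545, 0.839, -0.0], [0.002, 0.001, -1.0]]
ft_force: [-0.6, -0.7, 0.9]
gripper_width: 0.597
finger_force: 0.0
[-0.00045737 -0.00144071  0.01517082]
```

```bash
python3 -m jog '0 -0.001 0.009 0;0 0 0.005 0;0 0 0 0;0 0 0 0' - 25|sed -n 2,4p; python3 -m jog '0 0 0 0;0 0 0 0;0 0 0 0;0 0 0 0;0 0 0 0' 0 25 >/dev/null;  python3 -m jog '0 0 0 0;0 0 0 0;0 0 0 0'
```

```text
ee_pos: [0.5601, -0.0334, 0.1117]
tool_rot: [[-0.839, -0.545, 0.001], [-0.545, 0.839, -0.0], [-0.0, -0.0, -1.0]]
ft_force: [0.2, -0.6, -0.4]
time_s: 12.1
ee_pos: [0.5601, -0.0339, 0.1113]
tool_rot: [[-0.839, -0.544, 0.001], [-0.544, 0.839, -0.0], [-0.0, -0.001, -1.0]]
ft_force: [0.2, -0.9, -0.0]
gripper_width: 0.158
finger_force: 25.0
```

```bash
python3 -m jog '0 0 0 6;0 0 0 6;0 0 0 6;0 0 0 6;0 0 0 0' 0 40; python3 -m jog '0 0 0 6;0 0 0 6;0 0 0 6;0 0 0 6;0 0 0 0'
```

```text
time_s: 12.52
ee_pos: [0.5602, -0.0342, 0.1113]
tool_rot: [[-0.988, -0.154, 0.001], [-0.154, 0.988, -0.001], [-0.001, -0.001, -1.0]]
ft_force: [1.6, -1.5, -1.0]
gripper_width: 0.162
finger_force: 40.0
time_s: 12.93
ee_pos: [0.5602, -0.0345, 0.1113]
tool_rot: [[-0.966, 0.258, 0.001], [0.258, 0.966, -0.002], [-0.001, -0.001, -1.0]]
ft_force: [2.2, -3.3, -0.2]
gripper_width: 0.155
finger_force: 40.0
```

```bash
python3 -m jog '0 0 0 6;0 0 0 6;0 0 0 6;0 0 0 6;0 0 0 0' >/dev/null; python3 -m jog '0 0 0 0;0 0 0 0;0 0 0 0;0 0 0 0;0 0 0 0'; python3 - <<'E'
from h import *
r=robot.read_state();y=r["tool_rot"][:,1];print(np.degrees(np.arctan2(y[1],y[0])),r["ft_torque"])
o=np.zeros((420,800,3),np.uint8)
o[:350,:400]=cv2.resize(robot.snapshot("scene")[165:305,215:375,::-1],(400,350));o[:300,400:]=cv2.resize(robot.snapshot("wrist")[:,:,::-1],(400,300))
cv2.imwrite("pics/end.png",o)
E
```

```text
time_s: 13.77
ee_pos: [0.5601, -0.0347, 0.1113]
tool_rot: [[-0.78, 0.626, 0.0], [0.626, 0.78, -0.001], [-0.001, -0.001, -1.0]]
ft_force: [1.0, -4.6, 1.6]
gripper_width: 0.158
finger_force: 40.0
51.27768551433917 [-1.01626932 -0.42929706 -0.02026176]
```

View pics/end.png

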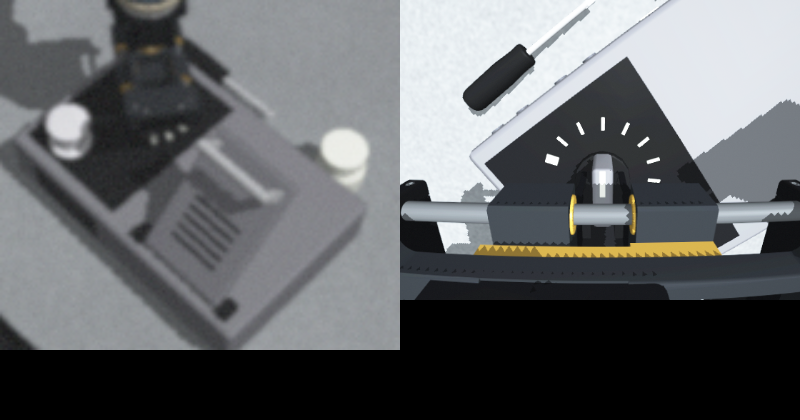

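The display stands free (bar at (240,175) in the scene half). In the wrist half the knob's pointer at (602,170) lines up with the third tick after off at (603,124), with almost no twist on the wrist.

```bash
python3 -c "
from workcell import robot
print(robot.hand_in())"
```

```text
the job is handed in; nothing more can be done
None
```

I handed the job in at about 14 s: the display stands by itself near 45°, the selector is three clicks clockwise, and the gripper is still holding the knob with 40 N; the hand-in printed no verdict.

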